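# Fit and lock a speaker swivel arm with its index pin

### The job

Slide the grey swivel arm's hub over the upright spindle of the speaker bracket until it sits fully down on the round disc, then swing the arm round until its eye is over the single hole in the disc and push the loose steel pin through the eye into that hole, fully home with its shoulder on the arm. Let go of both, and leave the other things on the bench where they are.

Things in the scene. Friction and masses are not known exactly. Their poses are not given: they have to be found in the camera images.
- bracket: Fixed speaker bracket: dark square base plate 130 x 130 x 8 mm; on it an aluminium disc 14 mm thick, about 65 mm in radius; up through the centre a steel spindle, 16 mm diameter, its top 78 mm above the origin and its last 7 mm tapering to 10 mm diameter. Origin: centre of the base plate's underside, on the spindle axis; z up.
- disc_top (a point): Spindle axis at the disc's flat top, 22 mm above the bench; x, y, z as the bracket. The disc has one round hole, 10.5 mm diameter, through its 14 mm, centred 52 mm from the axis. The disc was clamped at an unknown angle: the hole's bearing is within 0.45 rad (26 deg) either side of this +x and is not measured. See it with a camera or feel for it with the pin.
- swivel: Loose grey steel swivel arm, 0.22 kg, flat on a rubber pad 6 mm thick. Hub 32 mm outer diameter, 36 mm high, upright 18.4 mm through bore. From its foot an 8 mm thick, 22 mm wide strap runs to +x, ending in a 26 mm square lug with the eye; to -x a 46 mm wide plate ends 75 mm from the hub axis. It turns freely on the spindle. Origin: hub axis at the flat underside; z up.
- swivel_eye (a point): Centre of the eye in the arm's lug at the lug's top face: a 10 mm diameter vertical through hole, 8 mm deep, 52 mm from the hub axis along the arm's +x.
- pin: Loose steel pin, 60 g, upright in a fixed black block (70 x 70 x 36 mm, 10 mm hole), its shoulder on the block's top. Shank 8 mm diameter, 20 mm long, tip tapered; then a shoulder 18 mm diameter, 4 mm thick; then a flat grip 22 mm wide (pin's x), 12 mm thick (pin's y), 28 mm tall. Origin: the tip, lowest point; z up along the pin.
- pin_grip (a point): Point on the pin's axis in the flat grip, 40 mm above the tip; pinch here across the 12 mm thickness (pin's y).
- tweeter: Bystander: small black tweeter, 72 mm across, 29 mm high. Origin: centre of its underside.
- tape_core: Bystander: white plastic ring, 80 mm across, 28 mm high. Origin: centre of its underside.
- screw_jar: Bystander: clear jar, 50 mm across, 60 mm high. Origin: centre of its underside.
- driver: Bystander: screwdriver with black handle, lying flat along its x. Origin: under its middle.

How it is judged:
By the outcome, as a careful person would: the job done as asked, in the order asked, and still so for the second after the job is handed in, with the robot touching nothing.
It also fails if it takes over 72 s, if anything falls off the work surface, if the arm or the gripper's body presses on something with over 40 N, if the wrist force passes 120 N, or if a joint passes its speed limit or range.

### The arm

A 6-joint arm with a two-finger parallel gripper is mounted at the origin on the work surface. World frame = base frame: x ahead of the robot, y to its left, z up, the work surface at z = 0. Lengths are in m, angles in rad, forces in N, time in s.
With the tool pointing down it reaches from about 0.35 to 0.975 m from the base axis. Payload 4.9 kg.
Tool frame: the origin (TCP) lies midway between the tips of the shut fingers; the grasp point (between the pads) lies 19 mm behind it; z points along the fingers, y is the line along which they close (so a half turn about z gives the same grasp; the last joint's range is limited). The gripper opens to 85 mm and grips with 20 to 120 N. Pads are 22 mm wide; open, the fingers measure 114 mm over their backs; the gripper's body (76 mm by 85 mm) begins 54 mm behind the grasp point. The pads swing forward as they close: fully open they stand 13 mm farther back than shut.
Start: joints at [-1.411, 0.053, 1.613, -0, 1.476, -0.119], TCP at [0.172, -0.601, 0.231] pointing down, gripper open.
Joint ranges: [-3.01, 3.01], [-1.01, 2.22], [0.06, 2.58], [-1.02, 4.17], [0.09, 2.62], [-3.14, 3.14]. Speed limits (rad/s): [2.57, 2.57, 3.14, 3.14, 3.14, 3.14].

### API

Orientations are given as a rotation vector (axis times angle).
In Python, from station import ctrl, optics, job gives the robot as it stands.
- The arm moves only by the shell command python3 -m jog 'ROWS' [OPENING] [FORCE]. ROWS is JSON, a list of rows, each a list of 2 entries, a list of its own where there are three numbers: the shift along the tool's x, y, z in m, then the turn, a rotation vector about the tool's x, y, z in rad. A call has 1 to 5 rows; each row is the pose to reach, as a shift and turn from the pose commanded when the call began, along the tool's axes at that moment; what a row does not reach only later rows make up. A row lasts 1/10 s, in which the tool goes at most 50 mm and 8.59 degrees, less where a joint would pass 70% of its speed; a pose out of reach is approached as far as the arm can. A call with a gripper value outside its range is refused whole. OPENING is the opening, from 0 (shut) to 1 (fully open), set as the call begins (- or left out, the last holds). The fingers move at their own pace and stop on an object; FORCE is the grip in N (left out, the last holds). Time passes only in rows, so rows that repeat a pose let the fingers close. It gives the time, the measured TCP pose, the force, the opening and the grip force at its end, in the units of the state.
- ctrl.get_obs(): the state, without advancing time (a new reading comes with each control period).
- optics.get_image(name): name is "scene" or "side" or "wrist"; returns a dict with "image" (384x512x3 uint8, blue, green, red), "fx", "fy", "cx", "cy" (pixels), "rvec" (rotation vector, rad) and "tvec" (3), from world to camera coordinates, as OpenCV has them; the wrist camera has in their place "mount" (4x4, takes a point from camera to tool coordinates, whose origin is the TCP and whose axes are the flange's). Camera axes: x right, y down, z forward; pixel columns grow to the right and rows downward; lengths in m; the calibration is good to about 2 mm. A picture is of the moment at which its call begins: read the wrist's pose just before it. There is no depth.
- job.finish_job(): hands the job in; it is judged then, once.
The state is a dict: "t": time; "q": joint angles; "dq": joint speeds; "effort": joint torques, N m; "tool_pos": TCP position; "tool_rot": TCP orientation; "contact_force": force on the tool from outside, world axes, zero at the start; "wrist_torque": the same for the moment, N m; "opening": finger opening in m; "grip_force": force on a finger pad.
Only numpy, scipy, OpenCV 4.12 (cv2) and the standard library are available. Lean on these libraries where they do the work, as an engineer would, in place of code of your own. Each camera call takes 0.05 s, during which the arm holds its last target. There are 200 camera calls.

## Working session

There is one attempt and no reset: what is moved stays moved. The work goes in short steps, Python scripts to look and compute and a shell command to move; the robot and the scene stay as the last step left them, time stands still between calls to the robot, and variables do not carry over. Pictures are saved under pics/ and viewed, at most 10 in all, crops included, and the job is handed in when it is done.

```bash
ls; mkdir -p pics; python3 - <<'E'
from station import ctrl, optics
import cv2,numpy as np
o=ctrl.get_obs();print({k:np.round(v,3).tolist() for k,v in o.items()})
a=optics.get_image("scene");b=optics.get_image("side")
for n,i in(("scene",a),("side",b)):
    print(n,i["fx"],i["fy"],i["cx"],i["cy"],i["rvec"],i["tvec"]); 
cv2.imwrite("pics/scene.png",cv2.resize(a["image"],(800,600),interpolation=cv2.INTER_CUBIC))
cv2.imwrite("pics/side.png",cv2.resize(b["image"],(800,600),interpolation=cv2.INTER_CUBIC))
w=optics.get_image("wrist");print(w["fx"],w["fy"],w["cx"],w["cy"],w["mount"])
E
```

```text
pics
{'t': 0.0, 'q': [-1.411, 0.053, 1.614, -0.0, 1.476, -0.119], 'dq': [0.001, 0.002, -0.002, -0.001, 0.001, -0.001], 'effort': [0.002, -39.369, -37.017, -0.0, 0.007, 0.0], 'tool_pos': [0.172, -0.6, 0.23], 'tool_rot': [-3.109, -0.436, 0.0], 'contact_force': [-0.494, -1.378, 0.383], 'wrist_torque': [-0.033, 0.02, -0.04], 'grip_force': 0.0, 'opening': 0.085}
scene 484.70349106950175 484.70349106950175 252.03333777055101 187.373618404181 [ 2.2410575   0.71585241 -0.28900648] [-0.47792503 -0.23967559  1.61100634]
side 414.98249846844794 414.98249846844794 247.4492683781794 196.88525876261957 [ 0.12874377 -2.76009555  1.42244017] [0.62392885 0.12319314 0.94150081]
299.68080542143764 299.68080542143764 253.92547075183074 186.65060788085864 [[-2.26878993e-04 -9.62530044e-01 -2.71174967e-01  6.80269097e-02]
 [ 9.99998938e-01  1.72033582e-04 -1.44728050e-03 -5.87189270e-04]
 [ 1.43970217e-03 -2.71175007e-01  9.62528983e-01 -1.42444157e-01]
 [ 0.00000000e+00  0.00000000e+00  0.00000000e+00  1.00000000e+00]]
```

View pics/scene.png

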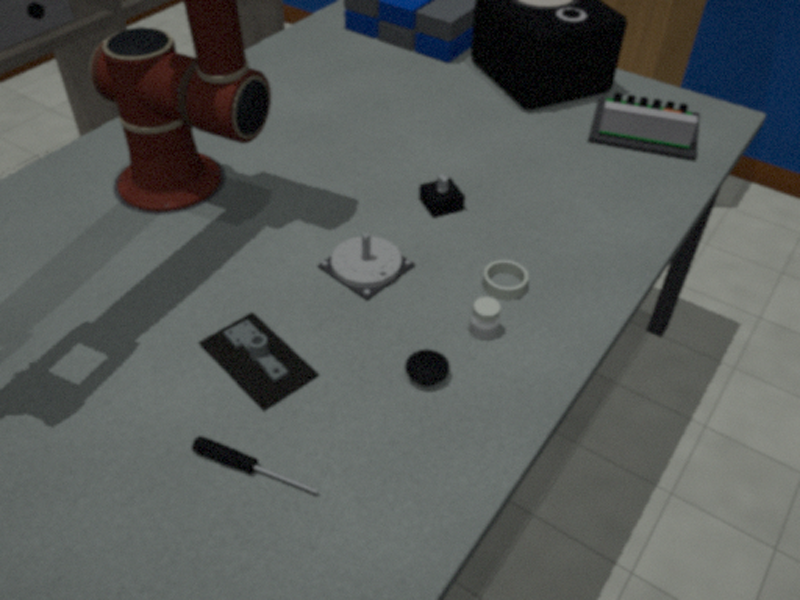

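View pics/side.png

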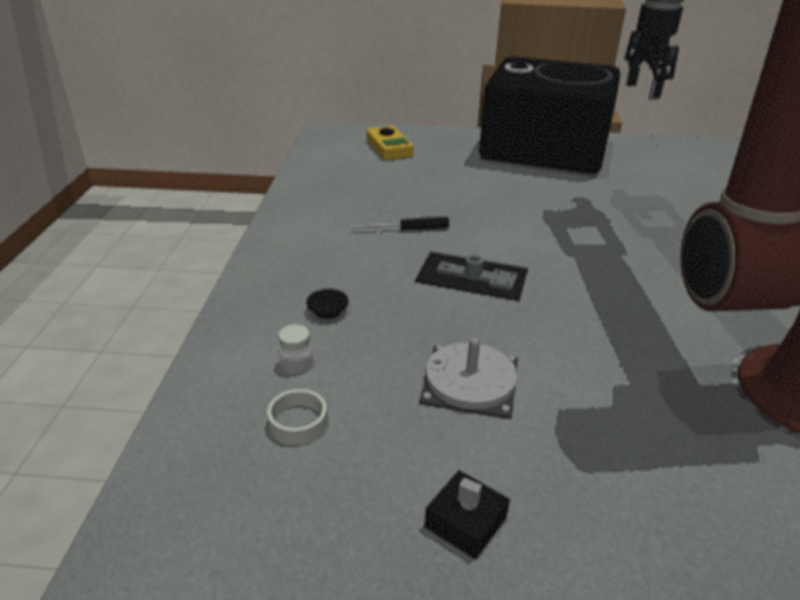

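The scene view shows the hub at (260,340), the eye at (277,371), the spindle tip at (366,237), a dark disc hole near (383,273) and the pin top at (443,180). The side view shows the hub at (475,259), the eye at about (443,268), the spindle tip at (474,341), the hole at (437,362) and the pin top at (470,484).

```bash
cat > h.py <<'E'
from station import ctrl, optics
import cv2,numpy as np
from scipy.spatial.transform import Rotation as R
def tool():
    o=ctrl.get_obs();return np.array(o["tool_pos"]),R.from_rotvec(o["tool_rot"]).as_matrix(),o
def cam(name):
    p,A,o=tool();i=optics.get_image(name)
    if name=="wrist":
        M=np.array(i["mount"]);Rc=A@M[:3,:3];c=p+A@M[:3,3]
    else:
        Rc=R.from_rotvec(i["rvec"]).as_matrix().T;c=-Rc@np.array(i["tvec"])
    return dict(img=i["image"],K=(i["fx"],i["fy"],i["cx"],i["cy"]),R=Rc,c=c)
def ray(C,u,v):
    fx,fy,cx,cy=C["K"];d=C["R"]@np.array([(u-cx)/fx,(v-cy)/fy,1]);return C["c"],d/np.linalg.norm(d)
def onz(C,u,v,z):
    c,d=ray(C,u,v);return c+d*(z-c[2])/d[2]
def proj(C,P):
    q=C["R"].T@(np.array(P)-C["c"]);fx,fy,cx,cy=C["K"];return np.array([fx*q[0]/q[2]+cx,fy*q[1]/q[2]+cy])
def tri(rs):
    A=np.zeros((3,3));b=np.zeros(3)
    for c,d in rs:
        P=np.eye(3)-np.outer(d,d);A+=P;b+=P@c
    return np.linalg.solve(A,b)
def shift(target):  # world TCP target -> shift in tool axes
    p,A,o=tool();return np.round(A.T@(np.array(target)-p),4)
E
python3 - <<'E'
from h import *
S=cam("scene");D=cam("side");k=.64
pts=dict(hub=((260,338),(475,258),.042),eye=((277,371),(443,268),.014),spin=((366,236),(474,340),.078),hole=((383,273),(437,362),.022),pin=((443,178),(470,482),.068))
for n,(a,b,z) in pts.items():
    a=np.array(a)*k;b=np.array(b)*k
    print(n,tri([ray(S,*a),ray(D,*b)]).round(3),onz(S,*a,z).round(3),onz(D,*b,z).round(3))
p,A,o=tool();print(p,A.round(3))
E
```

```text
hub [ 0.494 -0.254  0.043] [ 0.497 -0.253  0.042] [ 0.491 -0.258  0.042]
eye [ 0.546 -0.271  0.01 ] [ 0.548 -0.274  0.014] [ 0.547 -0.264  0.014]
spin [0.503 0.024 0.075] [0.507 0.021 0.078] [0.502 0.026 0.078]
hole [0.552 0.01  0.02 ] [0.554 0.009 0.022] [0.551 0.012 0.022]
pin [0.512 0.269 0.067] [0.516 0.267 0.068] [0.51  0.268 0.068]
[ 0.1719362  -0.60056208  0.23070307] [[ 0.961  0.275 -0.   ]
 [ 0.275 -0.961  0.001]
 [ 0.    -0.001 -1.   ]]
```

```bash
python3 -m jog '[[[0.04,-0.024,0.003],[0,0,0.12]],[[0.08,-0.048,0.006],[0,0,0.24]],[[0.12,-0.072,0.009],[0,0,0.36]],[[0.16,-0.096,0.012],[0,0,0.48]],[[0.20,-0.12,0.015],[0,0,0.576]]]' 1
python3 -c "
from h import *
print(shift((.494,-.255,.20)))"
```

```text
t: 0.75
tool_pos: [0.3322, -0.4289, 0.2162]
tool_rot: [3.106, -0.472, 0.0]
contact_force: [1.1, -0.8, -0.3]
opening: 0.0853
grip_force: 0.0
[ 0.1028 -0.2142  0.0162]
```

```bash
python3 -m jog '[[[0.02,-0.042,0.003],[0,0,0]],[[0.04,-0.085,0.006],[0,0,0]],[[0.06,-0.128,0.009],[0,0,0]],[[0.08,-0.171,0.012],[0,0,0]],[[0.10,-0.212,0.015],[0,0,0]]]'
python3 -m jog '[[[0,0,0],[0,0,0]],[[0,0,0],[0,0,0]]]'
python3 - <<'E'
from h import *
W=cam("wrist");np.save("pics/W.npy",W,allow_pickle=True)
p,A,o=tool();print(p,A.round(3).tolist(),o["contact_force"])
cv2.imwrite("pics/w1.png",cv2.resize(W["img"],(800,600),interpolation=cv2.INTER_CUBIC))
E
```

```text
t: 1.25
tool_pos: [0.49, -0.2552, 0.2013]
tool_rot: [3.107, -0.465, 0.001]
contact_force: [0.8, -1.1, -0.2]
opening: 0.0855
grip_force: 0.0
t: 1.45
tool_pos: [0.4893, -0.2561, 0.201]
tool_rot: [3.107, -0.461, -0.001]
contact_force: [-0.6, -0.5, -0.4]
opening: 0.0853
grip_force: 0.0
[ 0.48883869 -0.25698834  0.20115995] [[0.956, -0.292, -0.001], [-0.292, -0.956, -0.0], [-0.0, 0.0, -1.0]] [-0.46385045 -0.72535437 -0.21310336]
```

View pics/w1.png

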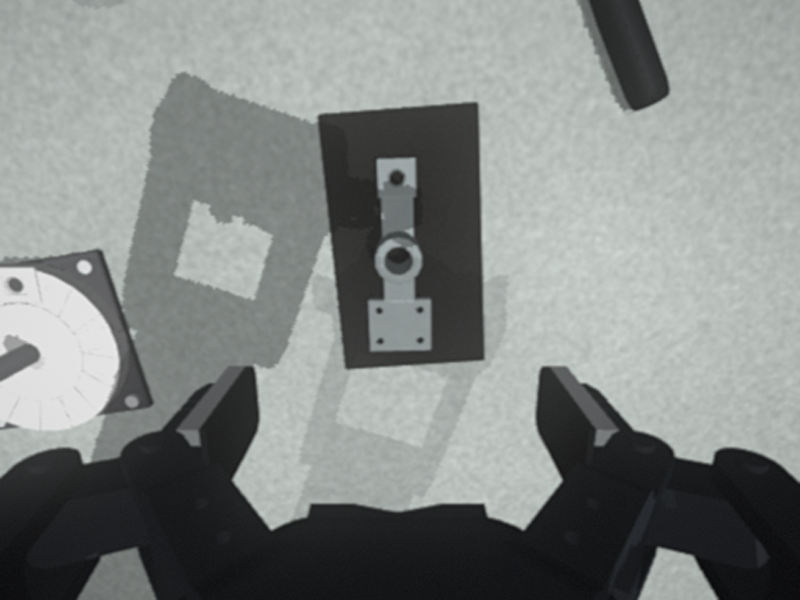

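The wrist view shows the hub top at (398,258), the eye at (397,177) and the plate's screws around (400,326). The disc hole is at (15,286).

```bash
python3 - <<'E'
from h import *
W=np.load("pics/W.npy",allow_pickle=True).item();k=.64
f=lambda u,v,z:onz(W,u*k,v*k,z)
hub=f(398.5,258,.042);eye=f(397,177,.014);pl=f(399.7,325.7,.014);hole=f(15,286,.022)
d=eye-pl;print(hub,eye,pl,hole,np.hypot(*(eye-hub)[:2]),np.arctan2(d[1],d[0]),np.arctan2(*(eye-hub)[1::-1]))
print(shift((*hub[:2],.016)))
E
```

```text
[ 0.4943241  -0.25835213  0.042     ] [ 0.54304468 -0.27210673  0.014     ] [ 0.4392111  -0.24267738  0.014     ] [0.55020893 0.00981992 0.022     ] 0.050624932132361904 -0.27618464673257714 -0.27515489657035497
[ 0.0057 -0.0004  0.1852]
```

```bash
python3 -m jog '[[[0.003,0,0.045],[0,0,0]],[[0.0055,0,0.09],[0,0,0]],[[0.0055,0,0.13],[0,0,0]],[[0.0055,0,0.16],[0,0,0]],[[0.0055,0,0.175],[0,0,0]]]'
python3 -m jog '[[[0,0,0.005],[0,0,0]],[[0,0,0.010],[0,0,0]],[[0,0,0.010],[0,0,0]],[[0,0,0.010],[0,0,0]]]'
python3 -m jog '[[[0,0,0],[0,0,0]],[[0,0,0],[0,0,0]],[[0,0,0],[0,0,0]],[[0,0,0],[0,0,0]],[[0,0,0],[0,0,0]]]' 0 50
```

```text
t: 2.0
tool_pos: [0.4914, -0.2586, 0.0229]
tool_rot: [-3.104, 0.469, 0.008]
contact_force: [-0.3, -0.0, 0.3]
opening: 0.0851
grip_force: 0.0
t: 2.4
tool_pos: [0.4953, -0.2595, 0.018]
tool_rot: [3.106, -0.465, 0.004]
contact_force: [-0.8, 0.5, -0.6]
opening: 0.0854
grip_force: 0.0
t: 2.9
tool_pos: [0.4946, -0.2587, 0.0168]
tool_rot: [3.107, -0.465, 0.001]
contact_force: [0.3, 0.4, 2.5]
opening: 0.0297
grip_force: 50.8
```

```bash
python3 -m jog '[[[0,0,-0.01],[0,0,0]],[[0,0,-0.035],[0,0,0]],[[0,0,-0.07],[0,0,0]],[[0,0,-0.105],[0,0,0]],[[-0.005,-0.02,-0.125],[0,0,0]]]'
python3 -m jog '[[[-0.008,-0.03,0],[0,0,0]],[[-0.018,-0.07,0],[0,0,0]],[[-0.029,-0.11,0],[0,0,0]],[[-0.036,-0.14,0],[0,0,0]],[[-0.036,-0.14,0],[0,0,0]]]'
python3 -m jog '[[[0,0,0],[0,0,0]],[[0,0,0],[0,0,0]],[[0,0,0],[0,0,0]]]'
python3 - <<'E'
from h import *
W=cam("wrist");np.save("pics/W2.npy",W,allow_pickle=True)
cv2.imwrite("pics/w2.png",cv2.resize(W["img"],(800,600),interpolation=cv2.INTER_CUBIC))
E
```

```text
t: 3.4
tool_pos: [0.4962, -0.24, 0.145]
tool_rot: [3.104, -0.468, 0.006]
contact_force: [0.2, -0.0, -1.5]
opening: 0.03
grip_force: 50.3
t: 3.9
tool_pos: [0.5012, -0.0903, 0.1409]
tool_rot: [-3.107, 0.458, 0.002]
contact_force: [0.4, -0.7, -1.9]
opening: 0.0302
grip_force: 50.4
t: 4.2
tool_pos: [0.5018, -0.0946, 0.1413]
tool_rot: [3.106, -0.467, -0.0]
contact_force: [-0.1, -0.1, -2.3]
opening: 0.0299
grip_force: 50.4
```

View pics/w2.png

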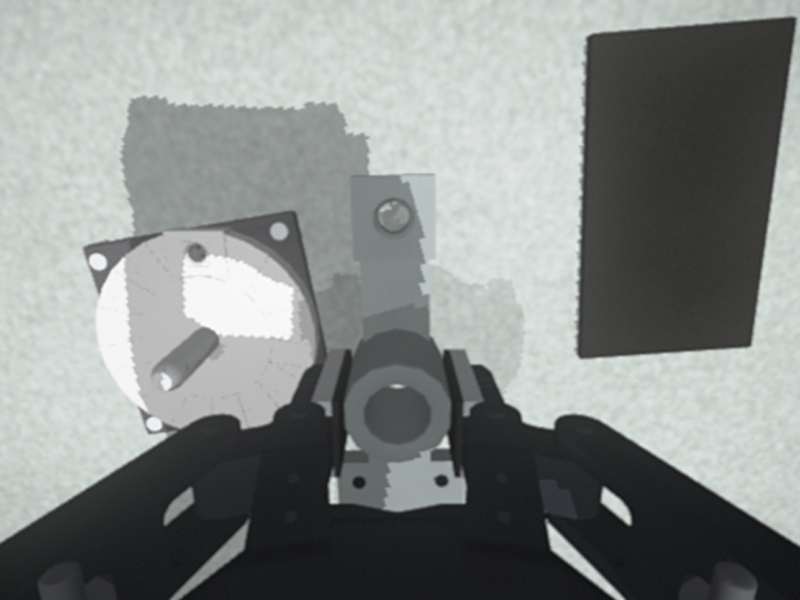

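The disc's hole is at (197,252), the spindle tip centre is near (166,379) and its foot near (207,343). In hand, the hub top is centred near (397,412) and the eye is at (393,215).

```bash
python3 - <<'E'
from h import *
W=np.load("pics/W2.npy",allow_pickle=True).item();k=.64
f=lambda u,v,z:onz(W,u*k,v*k,z)
p,A,o=tool();print(p, np.arctan2(A[1,0],A[0,0]))
dz=p[2]-.0168
tip=f(166,379,.078);hole=f(197,252,.022);hub=f(397,411,.042+dz);eye=f(393.5,215.5,.014+dz)
b=(f(279,232,.01)+f(154,425,.01))/2
print("tip",tip,"hole",hole,np.hypot(*(hole-tip)[:2]),"bolts",b)
print("hub",hub,"eye",eye,np.hypot(*(eye-hub)[:2]),np.arctan2(*(eye-hub)[1::-1]))
for n in("tip","b"):
    d=hole-(tip if n=="tip" else b);print(np.arctan2(d[1],d[0]),np.hypot(d[0],d[1]))
x=cv2.resize(W["img"][145:280,55:235],(800,600),interpolation=cv2.INTER_CUBIC)
cv2.imwrite("pics/w2c.png",x)
E
```

```text
[ 0.50180922 -0.09458694  0.1413031 ] -0.29874007922304713
tip [0.50202626 0.02215467 0.078     ] hole [0.55171518 0.00908126 0.022     ] 0.0513799858434138 bolts [0.50013651 0.0264585  0.01      ]
hub [ 0.50175246 -0.09439046  0.1665031 ] eye [ 0.55105534 -0.10843017  0.1385031 ] 0.05126293223265433 -0.27742140233766804
-0.2572743355132356 0.0513799858434138
-0.3249637827798178 0.05442727191302282
```

View pics/w2c.png

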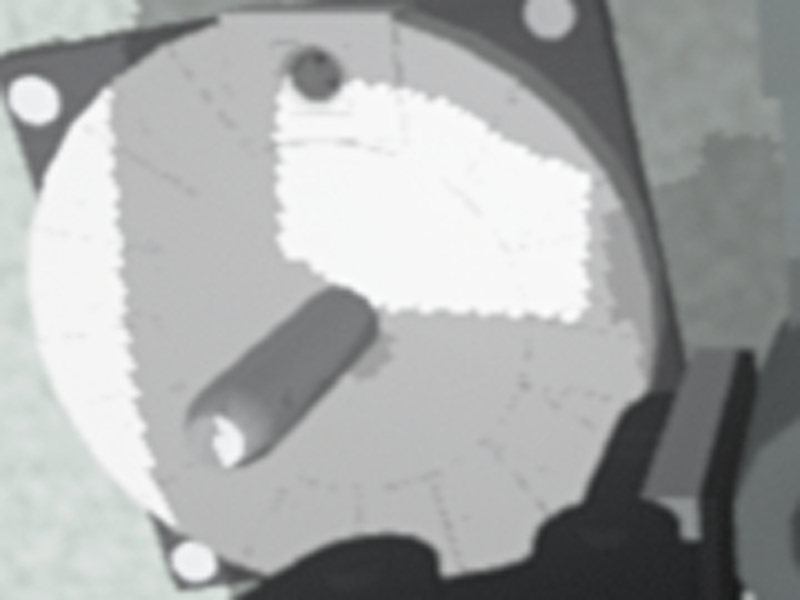

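The crop shows the spindle running from its foot at about (350,315) to its tip at about (220,435), and the hole at (315,74). I'll overlay a model to check.

```bash
python3 - <<'E'
from h import *
W=np.load("pics/W2.npy",allow_pickle=True).item()
s=800/180;im=cv2.imread("pics/w2c.png")
def pj(P): return ((proj(W,P)+.5-[55,145])*s-.5)
t=np.linspace(0,6.283,40)
def circ(x,y,z,r): return np.float32([pj((x+r*np.cos(a),y+r*np.sin(a),z)) for a in t])
def hull(x,y): return cv2.convexHull(np.vstack([circ(x,y,.022,.008),circ(x,y,.071,.008),circ(x,y,.078,.005)]))
for (x,y),c in(((.502,.0222),(0,0,255)),((.502,.0242),(0,200,0))):
    cv2.polylines(im,[hull(x,y).astype(int)],True,c,1)
    cv2.polylines(im,[circ(x,y,.022,.065).astype(int)],True,c,1)
    h=np.arctan2(.0091-y,.5517-x);cv2.polylines(im,[circ(x+.052*np.cos(h),y+.052*np.sin(h),.022,.00525).astype(int)],True,c,1)
cv2.imwrite("pics/w2o.png",im)
E
```

```text
(no output)
```

View pics/w2o.png

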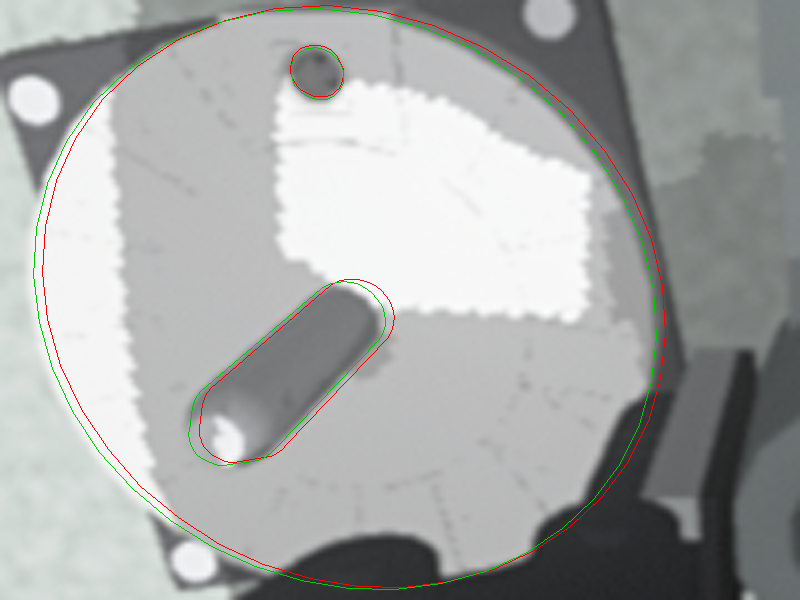

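```bash
python3 -m jog '[[[-0.009,-0.029,0],[0,0,0.06]],[[-0.018,-0.058,0.005],[0,0,0.14]],[[-0.027,-0.087,0.01],[0,0,0.22]],[[-0.0355,-0.114,0.018],[0,0,0.30]],[[-0.0355,-0.114,0.025],[0,0,0.30]]]'
python3 -m jog '[[[0,0,0],[0,0,0]],[[0,0,0],[0,0,0]],[[0,0,0],[0,0,0]]]'
python3 -c "
from h import *
print(shift((.5015,.025,.119)), tool()[0], tool()[2]['contact_force'])"
```

```text
t: 4.75
tool_pos: [0.5011, 0.0276, 0.1159]
tool_rot: [-3.002, 0.922, 0.001]
contact_force: [0.2, -0.8, -2.2]
opening: 0.0299
grip_force: 50.7
t: 5.05
tool_pos: [0.5018, 0.0246, 0.1168]
tool_rot: [3.002, -0.926, 0.001]
contact_force: [-0.6, 0.1, -1.5]
opening: 0.0298
grip_force: 50.7
[-0.0004 -0.0001 -0.0022] [0.50176376 0.02464686 0.1168089 ] [-0.64249968  0.13560102 -1.46158722]
```

```bash
python3 -m jog '[[[0,0,0.008],[0,0,0]],[[0,0,0.016],[0,0,0]],[[0,0,0.022],[0,0,0]],[[0,0,0.027],[0,0,0]],[[0,0,0.031],[0,0,0]]]'
python3 -m jog '[[[0,0,0.003],[0,0,0]],[[0,0,0.006],[0,0,0]],[[0,0,0.009],[0,0,0]],[[0,0,0.012],[0,0,0]]]'
```

```text
t: 5.55
tool_pos: [0.5009, 0.0258, 0.0844]
tool_rot: [3.002, -0.924, -0.001]
contact_force: [-0.2, -0.5, -1.8]
opening: 0.0295
grip_force: 50.7
t: 5.95
tool_pos: [0.5022, 0.0255, 0.0738]
tool_rot: [3.003, -0.924, 0.003]
contact_force: [1.9, -2.4, -0.4]
opening: 0.03
grip_force: 50.8
```

```bash
python3 -m jog '[[[0,0,0.006],[0,0,0]],[[0,0,0.012],[0,0,0]],[[0,0,0.018],[0,0,0]],[[0,0,0.023],[0,0,0]],[[0,0,0.027],[0,0,0]]]'
python3 -m jog '[[[0,0,0.004],[0,0,0]],[[0,0,0.008],[0,0,0]],[[0,0,0.010],[0,0,0]],[[0,0,0.0115],[0,0,0]]]'
```

```text
t: 6.45
tool_pos: [0.5022, 0.0254, 0.0465]
tool_rot: [3.003, -0.924, 0.003]
contact_force: [4.0, -3.9, 1.3]
opening: 0.0295
grip_force: 51.0
t: 6.85
tool_pos: [0.5022, 0.0254, 0.0351]
tool_rot: [3.002, -0.924, 0.003]
contact_force: [3.5, -2.7, 0.8]
opening: 0.0298
grip_force: 51.1
```

```bash
python3 -m jog '[[[0.0005,0,0.001],[0,0,0]],[[0.0005,0,0.002],[0,0,0]],[[0.0005,0,0.003],[0,0,0]],[[0.0005,0,0.0035],[0,0,0]],[[0.0005,0,0.0035],[0,0,0]]]'
```

```text
t: 7.35
tool_pos: [0.5023, 0.0254, 0.0328]
tool_rot: [3.002, -0.924, 0.0]
contact_force: [-1.7, -2.6, 10.0]
opening: 0.0299
grip_force: 52.1
```

```bash
python3 -m jog '[[[0,0,-0.0008],[0,0,-0.07]],[[0,0,-0.0008],[0,0,-0.14]],[[0,0,-0.0008],[0,0,-0.21]],[[0,0,-0.0008],[0,0,-0.28]],[[0,0,-0.0008],[0,0,-0.28]]]'
python3 - <<'E'
from h import *
W=cam("wrist");np.save("pics/W3.npy",W,allow_pickle=True)
p,A,o=tool();print(p,np.arctan2(A[1,0],A[0,0]),o["contact_force"])
e=p+.052*np.array([np.cos(-.30),np.sin(-.30),0]);e[2]=.030;u=proj(W,e);print(u)
u=np.clip(u.astype(int),[80,60],[431,323])
x=W["img"][u[1]-60:u[1]+60,u[0]-80:u[0]+80];print(u)
cv2.imwrite("pics/w3.png",cv2.resize(x,(800,600),interpolation=cv2.INTER_CUBIC))
E
```

```text
t: 7.85
tool_pos: [0.5021, 0.0254, 0.0328]
tool_rot: [3.102, -0.496, 0.001]
contact_force: [2.4, -2.8, 5.6]
opening: 0.0298
grip_force: 51.6
[0.50209554 0.02541759 0.03276357] -0.3178435742680647 [ 2.65696849 -2.9558885   6.29099142]
[252.68570556 136.13891154]
[252 136]
```

View pics/w3.png

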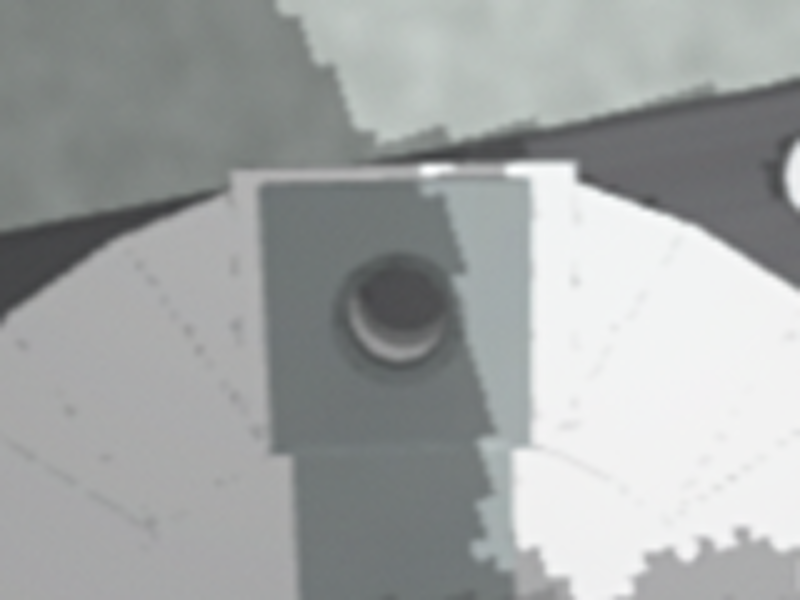

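The eye sits over the dark hole, with the hole about 0.7 mm to the right. A small correction of about 0.015 rad should do, then release.

```bash
python3 -m jog '[[[0.0004,0,0],[0,0,0.015]],[[0.0004,0,0],[0,0,0.015]],[[0.0004,0,0],[0,0,0.015]]]'
python3 -m jog '[[[0,0,0],[0,0,0]],[[0,0,0],[0,0,0]],[[0,0,0],[0,0,0]],[[0,0,0],[0,0,0]],[[0,0,0],[0,0,0]]]' 0.8
python3 -m jog '[[[0,0,-0.02],[0,0,0]],[[0,0,-0.06],[0,0,0]],[[0,0,-0.1],[0,0,0]],[[0,0,-0.12],[0,0,0]],[[0,0,-0.12],[0,0,0]]]'
python3 - <<'E'
from h import *
W=cam("wrist");np.save("pics/W4.npy",W,allow_pickle=True)
p,A,o=tool();print(p,np.arctan2(A[1,0],A[0,0]))
x=W["img"][60:300,100:420]
cv2.imwrite("pics/w4.png",cv2.resize(x,(800,600),interpolation=cv2.INTER_CUBIC))
E
```

```text
t: 8.2
tool_pos: [0.5022, 0.0255, 0.0328]
tool_rot: [-3.098, 0.521, 0.0]
contact_force: [1.1, -1.6, 6.5]
opening: 0.0298
grip_force: 51.7
t: 8.7
tool_pos: [0.5017, 0.0255, 0.0317]
tool_rot: [-3.098, 0.52, 0.002]
contact_force: [0.5, -0.1, -0.0]
opening: 0.0682
grip_force: 0.0
t: 9.2
tool_pos: [0.5047, 0.0252, 0.1565]
tool_rot: [-3.098, 0.519, -0.012]
contact_force: [-0.5, -0.4, -0.2]
opening: 0.0681
grip_force: 0.0
[0.50318846 0.02530712 0.15383202] -0.33221470293342953
```

View pics/w4.png

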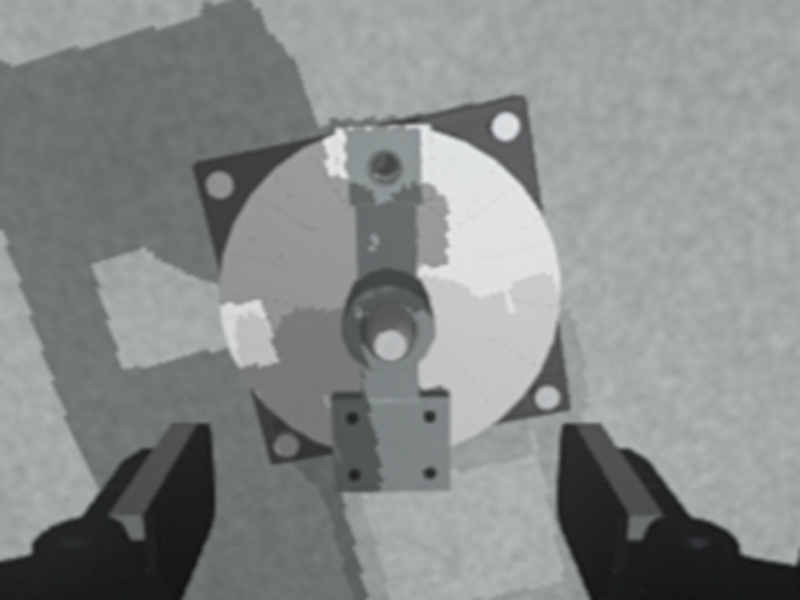

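```bash
python3 -m jog '[[[-0.007,-0.023,-0.02],[0,0,0]],[[-0.021,-0.065,-0.036],[0,0,0]],[[-0.034,-0.11,-0.046],[0,0,0]],[[-0.047,-0.155,-0.046],[0,0,0]],[[-0.059,-0.197,-0.046],[0,0,0]]]'
python3 -m jog '[[[-0.011,-0.036,0],[0,0,0]],[[-0.011,-0.036,0],[0,0,0]],[[-0.011,-0.036,0],[0,0,0]],[[-0.011,-0.036,0],[0,0,0]]]'
python3 - <<'E'
from h import *
W4=np.load("pics/W4.npy",allow_pickle=True).item()
print("eye",onz(W4,254.2,126,.030),"spin",onz(W4,100+390*.4,60+344*.4,.078))
W=cam("wrist");np.save("pics/W5.npy",W,allow_pickle=True)
p,A,o=tool();print(p,np.arctan2(A[1,0],A[0,0]))
u=proj(W,(.513,.268,.068)).astype(int);print(u);u=np.clip(u,[80,60],[431,323])
x=W["img"][u[1]-60:u[1]+60,u[0]-80:u[0]+80];print(u)
cv2.imwrite("pics/w5.png",cv2.resize(x,(800,600),interpolation=cv2.INTER_CUBIC))
E
```

```text
t: 9.75
tool_pos: [0.5095, 0.2325, 0.1961]
tool_rot: [3.097, -0.519, -0.004]
contact_force: [1.3, -0.2, 0.9]
opening: 0.0684
grip_force: 0.0
t: 10.15
tool_pos: [0.5113, 0.2675, 0.1964]
tool_rot: [3.097, -0.52, -0.004]
contact_force: [0.6, -0.7, -0.6]
opening: 0.0683
grip_force: 0.0
eye [0.55050571 0.00982238 0.03      ] spin [0.50163519 0.02508951 0.078     ]
[0.51154814 0.26726515 0.19687582] -0.3335521159323355
[252 175]
[252 175]
```

View pics/w5.png

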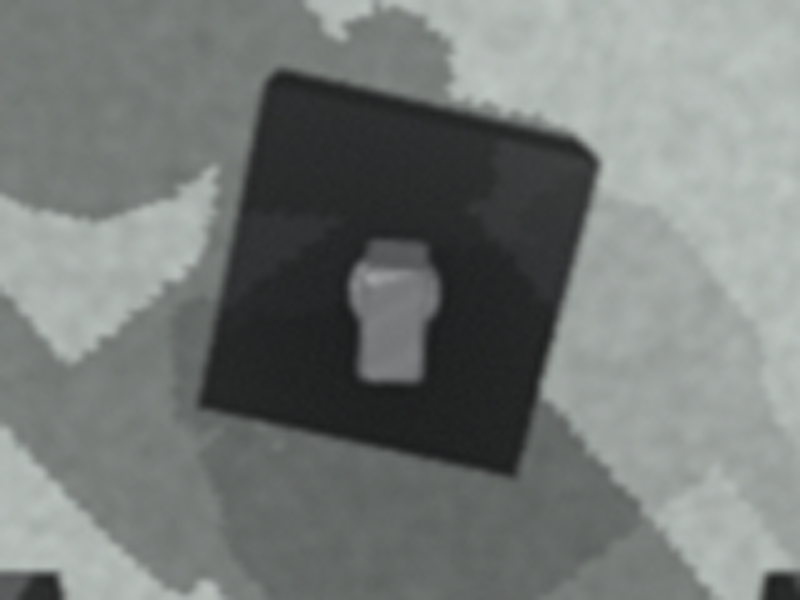

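The pin's grip is seen end on with its top centred at (394,325) in the crop. Its long side is nearly along tool x, turned about +0.05 rad.

```bash
python3 - <<'E'
from h import *
W=np.load("pics/W5.npy",allow_pickle=True).item()
t=onz(W,172+394*.2,115+325.*.2,.068);print(t,shift((t[0],t[1],.041)))
E
```

```text
[0.50987223 0.27122931 0.068     ] [-0.0027 -0.0034  0.1559]
```

```bash
python3 -m jog '[[[-0.0015,-0.002,0.04],[0,0,0.05]],[[-0.0025,-0.0033,0.08],[0,0,0.05]],[[-0.0025,-0.0033,0.12],[0,0,0.05]],[[-0.0025,-0.0033,0.145],[0,0,0.05]],[[-0.0025,-0.0033,0.155],[0,0,0.05]]]'
python3 -m jog '[[[0,0,0],[0,0,0]],[[0,0,0],[0,0,0]],[[0,0,0],[0,0,0]],[[0,0,0],[0,0,0]],[[0,0,0],[0,0,0]]]' 0 40
python3 -m jog '[[[0,0,0],[0,0,0]],[[0,0,0],[0,0,0]],[[0,0,0],[0,0,0]]]'
```

```text
t: 10.7
tool_pos: [0.5083, 0.2702, 0.0394]
tool_rot: [3.081, -0.599, -0.008]
contact_force: [-0.6, 0.3, -0.6]
opening: 0.0684
grip_force: 0.0
t: 11.2
tool_pos: [0.5119, 0.2724, 0.0452]
tool_rot: [-3.084, 0.596, -0.004]
contact_force: [-1.9, -2.1, 7.1]
opening: 0.0112
grip_force: 42.0
t: 11.5
tool_pos: [0.5119, 0.2724, 0.0453]
tool_rot: [-3.084, 0.596, -0.004]
contact_force: [-1.0, -3.1, 6.7]
opening: 0.0115
grip_force: 42.0
```

```bash
python3 -m jog '[[[0,0,-0.002],[0,0,0]],[[0,0,-0.006],[0,0,0]],[[0,0,-0.014],[0,0,0]],[[0,0,-0.024],[0,0,0]],[[0,0,-0.036],[0,0,0]]]'
python3 -m jog '[[[0,0,-0.03],[0,0,0]],[[0,0,-0.05],[0,0,0]],[[0,0,-0.05],[0,0,0]],[[0,0,-0.05],[0,0,0]]]'
python3 - <<'E'
from h import *
for n in("scene","side"):
    C=cam(n);np.save(f"pics/{n}2.npy",C,allow_pickle=True)
    p,A,o=tool();u=proj(C,p+[0,0,0]).astype(int);x=C["img"][u[1]-30:u[1]+30,u[0]-40:u[0]+40]
    y=cv2.resize(x,(400,300),interpolation=cv2.INTER_CUBIC);Y=y if n=="scene" else np.hstack([Y,y]);print(u)
cv2.imwrite("pics/pin.png",Y);print(p,A.round(4).tolist())
E
```

```text
t: 12.0
tool_pos: [0.5101, 0.2727, 0.0799]
tool_rot: [-3.084, 0.597, 0.002]
contact_force: [-0.2, 0.9, -0.3]
opening: 0.011
grip_force: 41.0
t: 12.4
tool_pos: [0.5107, 0.2728, 0.1299]
tool_rot: [-3.083, 0.596, -0.001]
contact_force: [0.3, 0.0, -1.1]
opening: 0.0111
grip_force: 41.0
[284  95]
[304 286]
[0.50956069 0.2721724  0.1276948 ] [[0.9279, -0.3729, -0.0025], [-0.3729, -0.9279, -0.0006], [-0.0021, 0.0015, -1.0]]
```

View pics/pin.png

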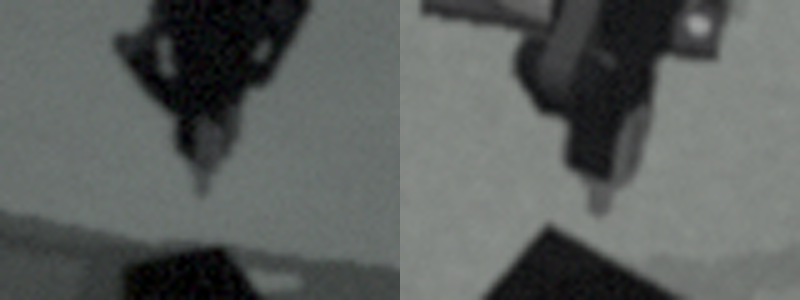

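The pin is held upright, with its tip at (201,195) in the left (scene) half and (198,213) in the right (side) half.

```bash
python3 - <<'E'
from h import *
S=np.load("pics/scene2.npy",allow_pickle=True).item();D=np.load("pics/side2.npy",allow_pickle=True).item()
t=tri([ray(S,284.1,103.8),ray(D,303.5,298.4)])
P=[]
for i in range(5): cam("wrist");P.append(tool()[0])
P=np.array(P);p=P.mean(0);A=tool()[1];print(P.round(4),t,p,A.T@(t-p))
hole=np.array([.5511,.0096,0]);print(shift((*hole[:2],.10)))
E
```

```text
[[0.5094 0.2721 0.1274]
 [0.5095 0.2721 0.1273]
 [0.5097 0.2721 0.1275]
 [0.5098 0.2721 0.1277]
 [0.51   0.2722 0.128 ]] [0.50964109 0.27409009 0.09975359] [0.50970394 0.27209506 0.12758305] [-0.00076117 -0.00186206  0.02782834]
[0.1361 0.2283 0.0281]
```

```bash
python3 -m jog '[[[0.015,0.026,0],[0,0,0]],[[0.038,0.064,0],[0,0,0]],[[0.061,0.102,0],[0,0,0]],[[0.084,0.14,0],[0,0,0]],[[0.107,0.179,0],[0,0,0]]]'
python3 -m jog '[[[0.015,0.025,0.005],[0,0,0]],[[0.025,0.042,0.015],[0,0,0]],[[0.029,0.049,0.025],[0,0,0]],[[0.029,0.049,0.028],[0,0,0]]]'
python3 -m jog '[[[0,0,0],[0,0,0]],[[0,0,0],[0,0,0]],[[0,0,0],[0,0,0]]]'
python3 - <<'E'
from h import *
P=[]
for i in range(4): W=cam("wrist");P.append(tool()[0])
p=np.mean(P,0);A=tool()[1];print(p,np.std(P,0))
np.save("pics/W6.npy",W,allow_pickle=True)
M=W; u=proj(W,(.5508,.0095,.030));print("pred eye px",u)
for r in(.027,.029): print("pred tip px",proj(W,p+A@[0,0,r]))
g=cv2.cvtColor(W["img"],cv2.COLOR_BGR2GRAY)
ui=u.astype(int);c=g[ui[1]-25:ui[1]+25,ui[0]-30:ui[0]+30];
big=cv2.GaussianBlur(cv2.resize(c,None,fx=8,fy=8,interpolation=cv2.INTER_CUBIC),(0,0),5)
r0=.005*W["K"][0]/.212*8;print("r",r0)
h=cv2.HoughCircles(big,cv2.HOUGH_GRADIENT,1,20,param1=60,param2=12,minRadius=int(r0*.75),maxRadius=int(r0*1.4))
if h is not None:
  for q in h[0][:5]:
    uv=q[:2]/8-.4375+[ui[0]-30,ui[1]-25];print(uv,q[2]/8,onz(W,*uv,.030))
print(ui)
for row in c[::2]: print(' '.join('%3d'%v for v in row[::2]))
E
```

```text
t: 13.25
tool_pos: [0.543, 0.0648, 0.1288]
tool_rot: [-3.084, 0.596, 0.0]
contact_force: [0.0, -0.4, -1.2]
opening: 0.0111
grip_force: 41.1
t: 13.65
tool_pos: [0.5507, 0.0096, 0.0992]
tool_rot: [3.084, -0.599, -0.005]
contact_force: [-0.2, 0.5, -0.9]
opening: 0.0107
grip_force: 41.0
t: 13.95
tool_pos: [0.552, 0.011, 0.1016]
tool_rot: [-3.085, 0.594, -0.001]
contact_force: [-0.3, -0.1, 0.0]
opening: 0.0114
grip_force: 41.0
[0.55204101 0.01072792 0.10161357] [4.86608681e-05 1.62694178e-04 7.01998735e-05]
pred eye px [256.38149436 197.00704351]
pred tip px [254.20237625 218.32387378]
pred tip px [254.20344111 217.10281057]
r 56.54354819272409
[256 197]
127 127 123 121 123 124 133 133 126 120 106  89  73  64  63  66  70  71  78  83  82  85  93  96  94  75  74  80  98  99
128 127 124 122 119 110 114  96  82  82  85  91  92  97  97  95  97  98 101  99  98  99 100  98 100  85  80  91  89  97
124 124 106  94 100  98  99  98  99  98  98  99 100  99 100 100 101 105 105 110 115 118 120 126 130 115  98  95  90  87
 64  61  65  90 103 107 112 119 123 129 133 133 125 125 125 126 121 119 112 110 10
[... 1857 characters left out ...]
 133 131  94  91  90  91 124 139 137 137 138 138 139 140 139 139 141 141 143 188 204 215 214 215 215
133 133 132 132 133 132 130  98  90  91  90 102 137 138 138 139 139 140 140 141 141 143 141 146 186 211 198 213 214 215
133 132 133 132 132 132 122  97  90  91  91  91 138 146 142 140 145 145 144 145 144 144 150 201 210 214 213 213 214 212
133 134 133 133 130 133 132 128 113  93  93  92 105  96  89  91 110 142 145 144 144 143 149 206 213 212 213 213 214 207
133 132 133 132 129 133 133 133 122  93  98 101  99 101 101 101  97 108 116 125 142 144 147 204 213 213 213 213 213 214
132 132 133 133 134 133 133 133 125  90  89  90  91  92  91  93  93  91  92  91 130 145 145 198 214 213 214 213 213 215
```

```bash
python3 - <<'E'
from h import *
W=np.load("pics/W6.npy",allow_pickle=True).item();p,A,o=tool()
e=onz(W,255.2,197.4,.030);t=onz(W,253.8,217.5,p[2]-.0285)
print(e,t,p,A.T@(e-t),A.T@(e-p))
E
```

```text
[0.55084229 0.01043678 0.03      ] [0.55205754 0.01099405 0.07301162] [0.55197134 0.0105153  0.10151162] [-0.00094816  0.00098003  0.04301078] [-0.00106484  0.00051046  0.07151082]
```

```bash
python3 -m jog '[[[-0.001,0.0007,0.01],[0,0,0]],[[-0.001,0.0007,0.02],[0,0,0]],[[-0.001,0.0007,0.03],[0,0,0]],[[-0.001,0.0007,0.036],[0,0,0]],[[-0.001,0.0007,0.038],[0,0,0]]]'
python3 -m jog '[[[0,0,0.002],[0,0,0]],[[0,0,0.004],[0,0,0]],[[0,0,0.006],[0,0,0]],[[0,0,0.008],[0,0,0]],[[0,0,0.008],[0,0,0]]]'
```

```text
t: 14.65
tool_pos: [0.5496, 0.0099, 0.0614]
tool_rot: [3.084, -0.597, -0.004]
contact_force: [-0.1, 0.4, -0.7]
opening: 0.0112
grip_force: 41.0
t: 15.15
tool_pos: [0.5507, 0.0098, 0.0551]
tool_rot: [-3.084, 0.597, -0.0]
contact_force: [-0.0, -0.1, -0.5]
opening: 0.0108
grip_force: 41.0
```

```bash
python3 -m jog '[[[0,0,0.002],[0,0,0]],[[0,0,0.004],[0,0,0]],[[0,0,0.006],[0,0,0]],[[0,0,0.008],[0,0,0]],[[0,0,0.008],[0,0,0]]]'
python3 -m jog '[[[0,0,0.001],[0,0,0]],[[0,0,0.002],[0,0,0]],[[0,0,0.003],[0,0,0]],[[0,0,0.004],[0,0,0]],[[0,0,0.004],[0,0,0]]]'
```

```text
t: 15.65
tool_pos: [0.5512, 0.0098, 0.0472]
tool_rot: [-3.084, 0.597, -0.002]
contact_force: [2.9, -0.3, -1.6]
opening: 0.0111
grip_force: 40.9
t: 16.15
tool_pos: [0.5512, 0.0098, 0.0434]
tool_rot: [-3.084, 0.597, -0.003]
contact_force: [4.0, 0.8, 1.1]
opening: 0.0116
grip_force: 41.2
```

```bash
python3 -m jog '[[[0.0004,0,0.001],[0,0,0]],[[0.0004,0,0.002],[0,0,0]],[[0.0004,0,0.003],[0,0,0]],[[0.0004,0,0.004],[0,0,0]],[[0.0004,0,0.004],[0,0,0]]]'
python3 -m jog '[[[0,0,0.0007],[0,0,0]],[[0,0,0.0014],[0,0,0]],[[0,0,0.002],[0,0,0]],[[0,0,0.002],[0,0,0]]]'
```

```text
t: 16.65
tool_pos: [0.5513, 0.0097, 0.0393]
tool_rot: [-3.084, 0.597, -0.001]
contact_force: [3.6, 0.5, 2.1]
opening: 0.0113
grip_force: 41.4
t: 17.05
tool_pos: [0.5514, 0.0097, 0.0392]
tool_rot: [3.084, -0.597, -0.0]
contact_force: [-2.4, 1.1, 13.3]
opening: 0.011
grip_force: 43.0
```

```bash
python3 -m jog '[[[0,0,-0.001],[0,0,0]],[[0,0,-0.001],[0,0,0]]]'
python3 -m jog '[[[0,0,-0.001],[0,0,0]],[[0,0,-0.001],[0,0,0]],[[0,0,-0.001],[0,0,0]],[[0,0,-0.001],[0,0,0]],[[0,0,-0.001],[0,0,0]]]' 0.5
python3 -m jog '[[[0,0,-0.02],[0,0,0]],[[0,0,-0.06],[0,0,0]],[[0,0,-0.1],[0,0,0]],[[0,0,-0.12],[0,0,0]],[[0,0,-0.12],[0,0,0]]]'
python3 - <<'E'
from h import *
S=cam("scene");D=cam("side");p,A,o=tool();print(p,o["opening"],o["contact_force"])
# expected grip top at z=.062; compare brightness profile in side view
for C in(S,D):
    u=proj(C,(.551,.0097,.062));v=proj(C,(.551,.0097,.034));print(u,v)
    m=((u+v)/2).astype(int);g=cv2.cvtColor(C["img"],6)[m[1]-22:m[1]+20,m[0]-14:m[0]+15];print(m)
    for i,r in enumerate(g[::2]): print(m[1]-22+2*i,' '.join('%3d'%x for x in r[::1]))
E
```

```text
t: 17.25
tool_pos: [0.5514, 0.0097, 0.0392]
tool_rot: [-3.084, 0.597, -0.001]
contact_force: [1.7, 1.4, 7.8]
opening: 0.0112
grip_force: 42.2
t: 17.75
tool_pos: [0.5504, 0.0097, 0.0386]
tool_rot: [3.084, -0.597, -0.002]
contact_force: [0.0, 1.0, 0.4]
opening: 0.0427
grip_force: 0.0
t: 18.25
tool_pos: [0.5535, 0.0094, 0.1637]
tool_rot: [-3.084, 0.596, -0.012]
contact_force: [0.5, -0.3, 0.6]
opening: 0.0427
grip_force: 0.0
[0.55076539 0.00968617 0.15877187] 0.042632666645115495 [0.36915475 0.7392608  0.02711331]
[244.51565707 163.4484754 ] [244.49722443 170.95156661]
[244 167]
145  72  75  74  72  73  75  75  75  71  72  76  77  72  74  76  74  77  75  74  78  74  77  75  84  84  95 105 110 113
147  74  72  77  73  72  73  75  76  74  72  75  75  73  74  75  78  72  75  76  77  75  79  75  74  75  76  76  84  92
149  70  77  87  92  85  78  75  75  74  77  74  73  74  74  73  73  72  75  71  72  76  78  74  75  75  73  73  77  75
151  74  76  88 101  97  84  75  77  84  82  80  79  74  80  76  76  73  75  74  73  71  72  73  74  75  72  78  71  77
153  75  79  80  81  79  73  66  65  8
[... 3887 characters left out ...]
 122 121 120 106  76  66  65  67  73  78  83  82  77  74  73  84  93  96  93  93  92  97  94  95  96
232  98 100 110 119 119 120 113  87  62  62  64  66  61  66  61  69  78  85  86  90  91  95  94  94  93  95  93  91  81
234  82  82  80  84  84  90  99 106 117 122 119 104  85  74  63  62  63  61  64  67  71  73  78  82  84  89  89  76  61
236  82  82  81  79  79  81  94 113 122 119 112 111 105 100  88  84  83  93  90  80  73  74  74  67  65  67  66  62  61
238  81  79  79  80  80  81  84  90  97  99  99  95  89  83  80  84  86  86  84  80  81  87  97  85  81  75  77  74  71
240  82  80  82  81  81  79  73  78  95 100 101  98  94  89  82  83  82  84  82  83  81  80  82  83  84  81  81  83  82
```

```bash
python3 -c "
from station import job
print(job.finish_job())"
```

```text
the job is handed in; nothing more can be done
None
```

The swivel arm's hub is down on the disc, the pin is pushed through the eye into the hole until it stopped at shoulder height, both are released, and the job was handed in at about 18 s; the hand-in gave no verdict.

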